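# Stagger-stack the hot food boxes, heavier one below

## Robot

A 6-joint arm with a two-finger parallel gripper is mounted at the origin on the work surface. World frame = base frame: x ahead of the robot, y to its left, z up, the work surface at z = 0. Lengths are in mm, angles in rad, forces in N, time in s.
With the tool pointing down it reaches from about 350 to 775 mm from the base axis. Payload 7.3 kg.
Tool frame: the origin (TCP) lies midway between the tips of the shut fingers; the grasp point (between the pads) lies 19 mm behind it; z points along the fingers, y is the line along which they close (so a half turn about z gives the same grasp; the last joint's range is limited). The gripper opens to 92 mm and grips with 3 to 60 N. Pads are 19 mm wide; open, the fingers measure 130 mm over their backs; the gripper's body (75 mm by 190 mm) begins 47 mm behind the grasp point.
Start: joints at [-1.326, 0.342, 1.524, -0, 1.275, -0.146], TCP at [200.011, -485.428, 226.741] pointing down, gripper open.
Joint ranges: [-2.53, 2.53], [-0.77, 2.02], [0.04, 2.7], [-1, 4.14], [0.28, 2.66], [-3.11, 3.11]. Speed limits (rad/s): [2.57, 2.57, 3.14, 3.14, 3.14, 3.14].

## Interface

Orientations are given as [roll, pitch, yaw] about the fixed x, y, z axes, in that order (R = Rz(yaw) Ry(pitch) Rx(roll)).
In Python, from plant import get_obs, capture, camera_model, close_job, search_frame, regions_of, pinpoint gives the robot as it stands. The module is installed in compiled form; this text tells all that it offers.
- The arm moves only by the shell command python3 -m pendant 'ROWS'. ROWS is JSON, one flat list of numbers, 7 for each row, row after row: the shift along the tool's x, y, z in units of 30 mm (1.0 is 30 mm), then the turn, a rotation vector about the tool's x, y, z in units of 4 degrees (1.0 is 4 degrees), then the closure, from -1 (fully open) to 1 (shut), so that 0 is half open. In form: [dx, dy, dz, wx, wy, wz, gripper, dx, dy, dz, wx, wy, wz, gripper, ...]. A call has 1 to 12 rows; each row shifts and turns the commanded pose from where the row before left it, along the tool's axes as they then stand; what a row does not reach is not made up. A row lasts 1/10 s, in which the tool goes at most 50 mm and 8.59 degrees, less where a joint would pass 70% of its speed; a pose out of reach is approached as far as the arm can. A call with a number of a shift or a turn outside -1 to 1 is refused whole. A call with a gripper value outside its range is refused whole. The fingers move at their own pace and stop on an object; the grip force is fixed at half the most. Time passes only in rows, so rows that do not move let the fingers close. It gives the time, the measured TCP pose, the force, the opening and the grip force at its end, in the units of the state.
- get_obs(): the state, without advancing time (a new reading comes with each control period).
- capture(name): name is "scene" or "top" or "wrist"; returns the picture (420x560x3 uint8, red, green, blue); there is no depth.
- camera_model(name): a dict with "fov_y" (degrees; the focal length in pixels is half the picture's height over the tangent of half this angle, whatever the lens; pixels are square), "cx", "cy" (the principal point, pixels), "D" ([k1, k2, p1, p2, k3] as OpenCV has them; the pictures are not rectified), "pose" (4x4, takes a point from camera to world coordinates). Camera axes: x right, y up, looking along -z (the intrinsics and any distortion apply to the point x, -y, -z); pixel columns grow to the right and rows downward; lengths in mm; the calibration is good to about 2 mm. A picture is of the moment at which its call begins: read the wrist's pose just before it. camera_model takes no time and is no camera call; for the wrist camera it gives the pose at the moment of the call.
- close_job(): hands the job in; it is judged then, once.
Trained networks look in the newest picture that a camera, given by its name, has taken for a name from the list of things; names that differ only in an ending like _2 or _b are one class to them, and where a whole thing is asked for, a point or a joint stands for the part that bears it (a point fixed in the world has none). Each returns a list of dicts, best first, with "score" (0 to 1); they miss things now and then, are a little off and sometimes report something else, mostly with a low value. They report only what shows in the picture. A call takes as long as a camera call. They do not tell look-alikes from the thing itself.
- search_frame(camera, thing): "location" ([column, row] in pixels, amid what is visible of it).
- regions_of(camera, thing): "pixels" (420x560 bool, what is visible of it) and "location" ([column, row] in pixels, amid what is visible of it).
- pinpoint(camera, thing): "location" ([column, row] in pixels: a listed point, or the origin of a listed thing).
The state is a dict: "time": time; "joint_positions": joint angles; "dq": joint speeds; "tau": joint torques, N m; "tool_pos": TCP position; "tcp_rot": TCP orientation; "contact_force": force on the tool from outside, world axes, zero at the start; "moment": the same for the moment, N m; "grip_width": finger opening in mm; "finger_force": force on a finger pad.
Only numpy, scipy, OpenCV 4.12 (cv2) and the standard library are available. Lean on these libraries where they do the work, as an engineer would, in place of code of your own. Each camera call takes 0.05 s, during which the arm holds its last target. There are 200 camera calls.

## Task

Stack the two loose food boxes on the bottom box in the steel holder, the heavier of the two (you have to heft them to know) in the middle and the lighter one on top. Stagger them to alternate ends, so that the top box comes back over the bottom one and no lid's steam vent is covered: each box sits level on the lid lip below, its foot inside the lip, slid fully home away from that lid's vent until the foot stops against the end lip. The boxes are full of hot food: keep them level, set them down gently and leave the other things on the counter alone.

Things in the scene. Friction and masses are not known exactly. Their poses are not given: they have to be found in the camera images.
- bottom_box: closed steel food box with white lid, held fast in a low steel holder screwed to the counter: it does not move. Same shape as box_a. Origin: centre of the holder's underside, on the counter; the box stands 3 mm above it. z up, x across the box, y along it towards its vent end. Fully home, the middle box's centre lies 43 mm to -y of this, its origin 75 mm above this origin, its vent end over this -y end
- bottom_lip (a point): centre of bottom_box's lip-top plane, 81 mm above its origin. On every lid the lip is a raised rim, outside 112 (x) by 180 (y) mm, 8 mm thick, inside 96 by 164 mm. A foot inside it has 43 mm of slide either way along y and 3.5 mm either way across. Boxes on lids rub with a coefficient of about 0.6 (20 % more or less): a hard shove on the top box drags the middle one along
- bottom_vent (a point): top centre of bottom_box's steam vent, 63 mm to +y of its middle, 20 mm below the lip top. Every vent is a round valve 22 mm across and 7 mm high, at the +y end of its lid only. What lies above must leave it uncovered
- box_a: loose closed food box: steel body, white lid clipped on. Body 108 (x) by 176 (y) mm, lid lip 112 by 180, 78 mm high over all. Origin: centre of the foot's underside; z up, x across, y along the box towards its vent end. box_a and box_b look alike: one weighs 0.27 to 0.35 kg, the other 0.82 to 0.98 kg, contents centred and hidden; either may be the heavier and stand at either side of the holder
- box_b: loose food box like box_a, same frame. Under each box is a stepped foot 89 (x) by 78 (y) by 6 mm, in the middle; on a stack the flat shoulder round it rests on the lip below (origins 72 mm apart in height) and the foot hangs free inside that lip. The top box goes 43 mm to -y of the middle box, in the middle box's frame; which way round the top box lies does not matter
- box_a_bar (a point): top centre of box_a's grip bar, 70 mm above its origin. Bar: 56 mm long (x), 14 mm thick (y), 19 mm high, solid, standing in the middle of the sunk lid panel (27 mm below the lip top); its top is 8 mm below the lip top. Pinch it along y from above, or push against it; along y 75 mm are free on one side of it, 45 mm on the vent's side
- box_b_bar (a point): top centre of box_b's grip bar, 70 mm above its origin; same bar as box_a's
- box_a_vent (a point): top centre of box_a's vent, at y = +63 mm, z = 58 mm of box_a. It starts pointing roughly the opposite way (within about 0.9 rad) to bottom_box's vent end
- box_b_vent (a point): top centre of box_b's vent, at y = +63 mm, z = 58 mm of box_b; starts as box_a's does
- sauce_bottle: bystander: full sauce bottle, 58 mm across, 170 mm high; origin at the centre of its underside
- cup_stack: bystander: upside-down stack of paper cups, 79 mm across, 139 mm high; origin at the centre of its underside
- spice_jar: bystander: glass spice jar, 54 mm across, 95 mm high; origin at the centre of its underside
Mind the look-alikes: they are no part of the job. Leave any red or turquoise look-alike of the bottom_box alone.

How it is judged (in metres and radians):
At the end, for the whole second after the job is handed in: At rest: heavier loose box on bottom_box's lip, lighter one on its lip (load between them under 7.3 N); each level (0.04 rad), foot inside the lip (height within 3 mm, in line within 0.1 rad), 40 to 47 mm off the box below, away from its vent; the middle box's vent end over bottom_box's -y end (((y of box_a in the frame of bottom_box between -0.047 and -0.04 m and x of box_a in the frame of bottom_box between -0.007 and 0.007 m and z of box_a in the frame of bottom_box between 0.072 and 0.078 m and angle between each of box_a, box_b's own z axis and vertical below 0.04 rad and angle between the y axis of box_a and the y axis of bottom_box, either way round below 0.1 rad and linear speed of each of box_a, box_b below 0.01 m/s and y of box_a_vent in the frame of bottom_box below -0.09 m and y of box_b in the frame of box_a between -0.047 and -0.04 m and x of box_b in the frame of box_a between -0.007 and 0.007 m and z of box_b in the frame of box_a between 0.069 and 0.075 m and angle between the y axis of box_b and the y axis of box_a, either way round below 0.1 rad and contact force between box_a and box_b between 1 and 7.3 N) or (y of box_b in the frame of bottom_box between -0.047 and -0.04 m and x of box_b in the frame of bottom_box between -0.007 and 0.007 m and z of box_b in the frame of bottom_box between 0.072 and 0.078 m and angle between each of box_b, box_a's own z axis and vertical below 0.04 rad and angle between the y axis of box_b and the y axis of bottom_box, either way round below 0.1 rad and linear speed of each of box_b, box_a below 0.01 m/s and y of box_b_vent in the frame of bottom_box below -0.09 m and y of box_a in the frame of box_b between -0.047 and -0.04 m and x of box_a in the frame of box_b between -0.007 and 0.007 m and z of box_a in the frame of box_b between 0.069 and 0.075 m and angle between the y axis of box_a and the y axis of box_b, either way round below 0.1 rad and contact force between box_b and box_a between 1 and 7.3 N))); the robot touches nothing.
It fails at once if a loose box is tilted more than 0.35 rad (angle between any of box_a, box_b's own z axis and vertical above 0.35 rad).
It fails at once if a box is dropped: it moves faster than 0.45 m/s with no finger on it ((linear speed of box_a above 0.45 m/s and contact force between the fingers and box_a below 0.1 N) or (linear speed of box_b above 0.45 m/s and contact force between the fingers and box_b below 0.1 N)).
It fails at once if a box is slammed onto the stack (more than 80 N) (contact force between any of box_a, box_b and bottom_box above 80 N or contact force between box_a and box_b above 80 N).
It fails at once if a bystander (sauce bottle, cups, spice jar) is moved more than 25 mm or tipped (distance of any of sauce_bottle, cup_stack, spice_jar from where it was at the start of the episode above 0.025 m or angle between any of sauce_bottle, cup_stack, spice_jar's own z axis and vertical above 0.3 rad).
It also fails if it takes over 72 s, if anything falls off the work surface, if the arm or the gripper's body presses on something with over 40 N, if the wrist force passes 120 N, or if a joint passes its speed limit or range.

## Working session

There is one attempt and no reset: what is moved stays moved. The work goes in short steps, Python scripts to look and compute and a shell command to move; the robot and the scene stay as the last step left them, time stands still between calls to the robot, and variables do not carry over. Pictures are saved under pics/ and viewed, at most 10 in all, crops included, and the job is handed in when it is done.

```bash
mkdir -p pics
cat > h.py <<'E'
import numpy as np, cv2
from plant import *
from scipy.spatial.transform import Rotation as R
def snap(n,f):
    im=capture(n); cv2.imwrite('pics/'+f,im[:,:,::-1]); return im
def ray(n,px,m=None):
    m=m or camera_model(n); f=210/np.tan(np.radians(m['fov_y'])/2)
    K=np.array([[f,0,m['cx']],[0,f,m['cy']],[0,0,1.]])
    u=cv2.undistortPoints(np.array([[px]],float),K,np.array(m['D'],float))[0,0]
    P=np.array(m['pose']); return P[:3,3],P[:3,:3]@np.array([u[0],-u[1],-1])
def onz(n,px,z,m=None):
    o,d=ray(n,px,m); return o+d*(z-o[2])/d[2]
def proj(n,p,m=None):
    m=m or camera_model(n); f=210/np.tan(np.radians(m['fov_y'])/2)
    P=np.array(m['pose']); c=P[:3,:3].T@(np.array(p,float)-P[:3,3]); c=np.array([c[0],-c[1],-c[2]])
    K=np.array([[f,0,m['cx']],[0,f,m['cy']],[0,0,1.]])
    return cv2.projectPoints(c[None],np.zeros(3),np.zeros(3),K,np.array(m['D'],float))[0][0,0]
E
python3 - <<'E'
from h import *
np.set_printoptions(precision=1,suppress=True)
a=snap('top','top0.png'); b=snap('scene','scene0.png')
cv2.imwrite('pics/both.png',cv2.resize(np.vstack([a,b])[:,:,::-1],(400,600)))
o=get_obs(); print(o)
for n in('top','scene'):
  print(camera_model(n)['pose'])
  for t,z in(('bottom_box',0),('bottom_lip',81),('bottom_vent',61),('box_a',0),('box_a_bar',70),('box_a_vent',58),('sauce_bottle',0),('cup_stack',0),('spice_jar',0)):
    for d in pinpoint(n,t): print(n,t,round(d['score'],2),np.array(d['location']),onz(n,d['location'],z))
E
```

```text
{'time': 0.1, 'joint_positions': array([-1.3,  0.3,  1.5,  0. ,  1.3, -0.1]), 'dq': array([-0., -0., -0.,  0.,  0., -0.]), 'tau': array([  0. , -43.2, -24.5,   0.1,   0.1,  -0. ]), 'tool_pos': array([ 199.9, -485.1,  226.1]), 'tcp_rot': array([-3.1, -0. ,  0.4]), 'contact_force': array([ 0.7, -0.1,  0.9]), 'moment': array([ 0., -0., -0.]), 'finger_force': 0.0, 'grip_width': 91.80826124954781}
[[  -0.     1.    -0.2  170.1]
 [  -1.    -0.     0.   -14.8]
 [   0.     0.2    1.  1558.6]
 [   0.     0.     0.     1. ]]
top bottom_box 0.95 [392.8 309.8] [ 206.6 -374.9    0. ]
top bottom_box 0.81 [258.1 202.5] [547.9  41.3   0. ]
top bottom_box 0.63 [161.  308.2] [214.3 340.2   0. ]
top bottom_box 0.27 [375.6 231.8] [ 451.5 -330.7    0. ]
top bottom_lip 0.93 [154.5 308.5] [211. 341.  81.]
top bottom_lip 0.71 [258.8 201.2] [532.3  36.3  81. ]
top bottom_lip 0.58 [400.6 309.4] [ 205.6 -379.4   81. ]
top bottom_lip 0.34 [374.1 237.7] [ 419. -309.   81.]
top bottom_vent 0.92 [234.4 194.9] [557.5 112.1  61. ]
top bottom_vent 0.85 [378.2 307.8] [ 211.7 -317.3   61. ]
top bottom_vent 0.74 [136.7 
[... 955 characters left out ...]
] [ 203.2 -375.8   81. ]
scene bottom_lip 0.25 [357.5 185.9] [452.7 267.2  81. ]
scene bottom_vent 0.62 [324.6 224. ] [571.  106.8  61. ]
scene bottom_vent 0.62 [368.  149.3] [242.1 409.6  61. ]
scene bottom_vent 0.55 [168.3 179.8] [ 212.  -307.4   61. ]
scene box_a 0.93 [178.5 239.3] [ 441.9 -317.8    0. ]
scene box_a 0.78 [377.9 193.1] [416.7 370.8   0. ]
scene box_a_bar 0.63 [378.9 180.5] [434.2 355.4  70. ]
scene box_a_vent 0.65 [307.  213.5] [507.   74.6  58. ]
scene box_a_vent 0.63 [361.6 183.4] [417.7 301.2  58. ]
scene sauce_bottle 0.72 [373.8 270.8] [740.1 197.    0. ]
scene cup_stack 0.71 [262.7 302.6] [ 755.1 -141.6    0. ]
scene spice_jar 0.75 [163.8 301.9] [ 675.7 -398.6    0. ]
```

View pics/top0.png

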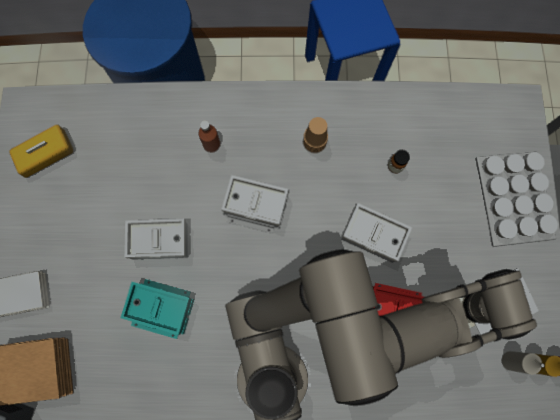

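View pics/scene0.png

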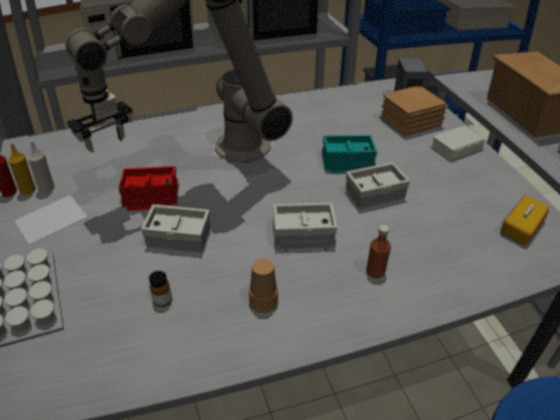

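Candidates in the top picture: the fixed white box in a holder at (256,202), the red look-alike at (395,300), the turquoise one at (157,307), and the loose white boxes at (156,239) and (376,233). I choose the white one at (256,202) as the bottom box; its vent is on the left. I'll go to the right loose box first and check it close up.

```bash
cat >> h.py <<'E'
def togo(p,yaw,roll=np.pi):
    o=get_obs(); r=R.from_euler('xyz',o['tcp_rot']); d=np.array(p)-o['tool_pos']
    t=R.from_euler('xyz',[roll,0,yaw]); 
    print('shift',np.round(r.inv().apply(d)/30,3),'turn',np.round(np.degrees((r.inv()*t).as_rotvec())/4,3))
E
python3 - <<'E'
from h import *
np.set_printoptions(precision=2,suppress=True)
im=capture('top'); cv2.imwrite('pics/crop.png',cv2.resize(im[160:270,110:430,::-1],None,fx=2.5,fy=2.5,interpolation=2))
for p,z in(((375,233),70),((395,241),58)): print(onz('top',p,z))
togo([440,-315,330],-.38); print(np.array(camera_model('wrist')['pose']),camera_model('wrist')['fov_y'])
E
```

```text
[ 435.22 -314.49   70.  ]
[ 412.33 -377.4    58.  ]
shift [ 9.56 -2.2  -3.44] turn [ 0.   -0.   11.04]
[[   0.38    0.89    0.26  271.48]
 [  -0.92    0.37    0.11 -456.84]
 [   0.     -0.28    0.96  384.22]
 [   0.      0.      0.      1.  ]] 63.89381766848155
```

View pics/crop.png

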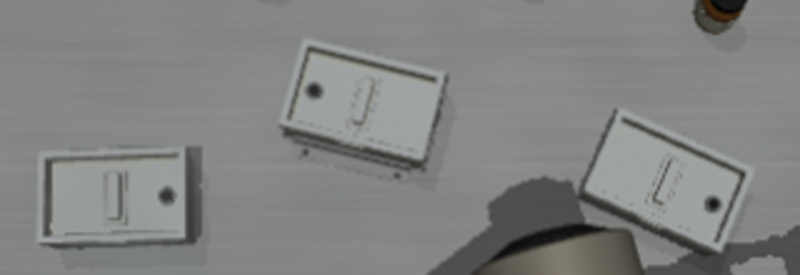

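The crop confirms it. The middle box (360,100 in the crop) shows the holder's screws beneath it, with its vent on the left at (314,90). Both loose boxes have their vents on the right, at (167,195) and (712,203).

```bash
python3 -m pendant '[0.96,-0.22,-0.34,0,0,0,0,0.96,-0.22,-0.34,0,0,0,0,0.96,-0.22,-0.34,0,0,0,0,0.96,-0.22,-0.34,0,0,0,0,0.96,-0.22,-0.34,0,0,0,0,0.96,-0.22,-0.34,0,0,0,0,0.96,-0.22,-0.34,0,0,0,0,0.96,-0.22,-0.34,0,0,0,0,0.96,-0.22,-0.34,0,0,0,0,0.96,-0.22,-0.34,0,0,0,0]'
python3 -m pendant '[0,0,0,0,0,1,0,0,0,0,0,0,1,0,0,0,0,0,0,1,0,0,0,0,0,0,1,0,0,0,0,0,0,1,0,0,0,0,0,0,1,0,0,0,0,0,0,1,0,0,0,0,0,0,1,0,0,0,0,0,0,1,0,0,0,0,0,0,1,0,0,0,0,0,0,1,0,0,0,0,0,0,0,0]'
python3 - <<'E'
from h import *
np.set_printoptions(precision=2,suppress=True)
snap('wrist','w1.png')
for t,z in(('box_b_bar',70),('box_b_vent',58),('box_b',0)):
  for d in pinpoint('wrist',t): print(t,round(d['score'],2),np.array(d['location']),onz('wrist',d['location'],z))
E
```

```text
time: 2.05
tool_pos: [442.1, -313.8, 329.2]
tcp_rot: [3.141, -0.0, 0.391]
contact_force: [0.1, -0.1, 0.3]
grip_width: 46.1
finger_force: 0.0
time: 3.25
tool_pos: [441.1, -314.7, 328.7]
tcp_rot: [3.142, 0.0, -0.378]
contact_force: [0.8, 0.3, 0.1]
grip_width: 46.1
finger_force: 0.0
box_b_bar 0.58 [282.3 174.6] [ 440.04 -319.24   70.  ]
box_b_vent 0.62 [330.3 176.1] [ 413.51 -375.4    58.  ]
box_b 0.63 [286.3 166.8] [ 436.31 -324.71    0.  ]
```

View pics/w1.png

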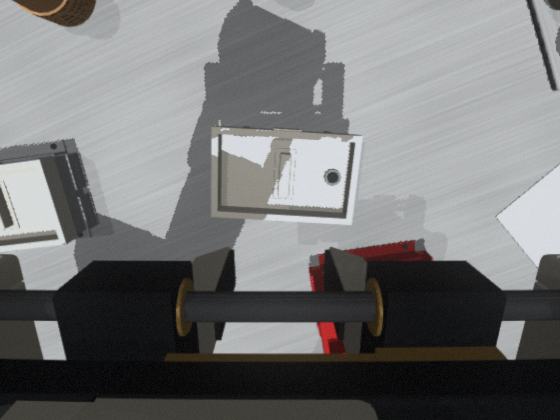

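The wrist picture shows the loose box with its lip corners at about (211,126), (363,135), (353,224) and (211,217), the bar near (286,173) and the vent at (332,177). The red look-alike is behind it at (370,270).

```bash
cat >> h.py <<'E'
def fit(n,cor,m=None):
    P=np.array([onz(n,c,78+ZB,m) for c in cor]); c=P[:,:2].mean(0)
    print('centre',c.round(1),'sides',[np.linalg.norm(P[i]-P[i-1]).round(1) for i in range(4)],'edge yaws',[np.arctan2(*(P[i]-P[i-1])[1::-1]).round(3) for i in range(4)])
ZB=0
E
python3 - <<'E'
from h import *
fit('wrist',[(211,126),(363,135),(353,224),(211,217)])
for p,z in(((286,173),70),((332,177),58)): print(onz('wrist',p,z).round(1))
togo([438.5,-320,54],-.39)
im=capture('wrist'); cv2.imwrite('pics/c2.png',cv2.resize(im[110:240,200:380,::-1],None,fx=4,fy=4,interpolation=0))
E
```

```text
centre [ 437.4 -321.3] sides [np.float64(112.8), np.float64(180.4), np.float64(111.8), np.float64(181.7)] edge yaws [np.float64(-0.431), np.float64(-2.003), np.float64(2.721), np.float64(1.144)]
[ 440.2 -324.3   70. ]
[ 411.6 -377.1   58. ]
shift [-0.018  0.196  9.157] turn [ 0.001 -0.001  0.203]
```

View pics/c2.png

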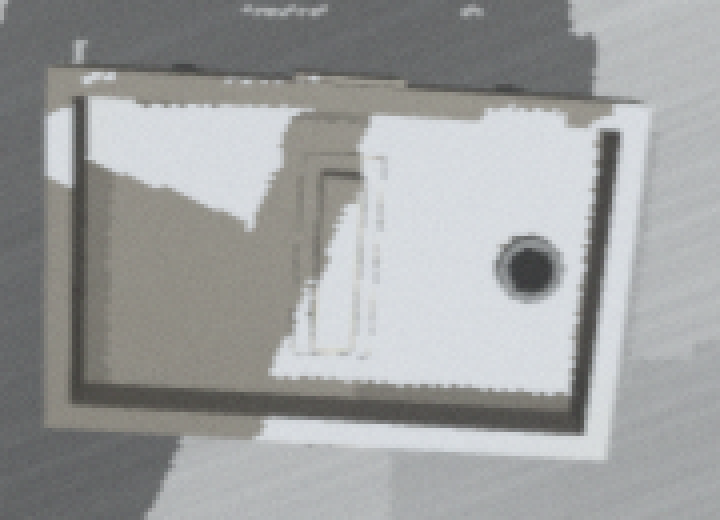

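```bash
python3 -m pendant '[-0.036,0.25,0.9,0,0,0.79,0.2,0,0,0.9,0,0,0,0.2,0,0,0.9,0,0,0,0.2,0,0,0.9,0,0,0,0.2,0,0,0.9,0,0,0,0.2,0,0,0.9,0,0,0,0.2,0,0,0.9,0,0,0,0.2,0,0,0.9,0,0,0,0.2,0,0,0.8,0,0,0,0.2,0,0,0.4,0,0,0,0.2,0,0,0,0,0,0,0.2,0,0,0,0,0,0,0.2]'
python3 -c "
from h import *
togo([437.4,-321.3,55],-.431)"
```

```text
time: 4.7
tool_pos: [437.9, -321.7, 77.5]
tcp_rot: [3.141, -0.001, -0.432]
contact_force: [0.2, 0.6, 1.7]
grip_width: 36.5
finger_force: 0.0
shift [-0.021 -0.007  0.75 ] turn [ 0.006 -0.017 -0.016]
```

```bash
python3 -m pendant '[0,0,0.4,0,0,0,0.2,0,0,0.3,0,0,0,0.2,0,0,0,0,0,0,0.2,0,0,0,0,0,0,1,0,0,0,0,0,0,1,0,0,0,0,0,0,1,0,0,0,0,0,0,1,0,0,0,0,0,0,1,0,0,0,0,0,0,1]'
```

```text
time: 5.6
tool_pos: [437.6, -321.2, 56.0]
tcp_rot: [-3.142, -0.0, -0.432]
contact_force: [1.1, 2.2, 2.2]
grip_width: 13.6
finger_force: 30.0
```

Gripped. Now heft it.

```bash
python3 -m pendant '[0,0,-0.1,0,0,0,1,0,0,-0.3,0,0,0,1,0,0,-0.5,0,0,0,1,0,0,-0.5,0,0,0,1,0,0,0,0,0,0,1,0,0,0,0,0,0,1,0,0,0,0,0,0,1,0,0,0,0,0,0,1]'
python3 -c "
from h import *
print(get_obs())"
```

```text
time: 6.4
tool_pos: [437.0, -320.9, 96.9]
tcp_rot: [-3.141, 0.001, -0.432]
contact_force: [-0.3, 0.6, -3.7]
grip_width: 13.8
finger_force: 30.0
{'time': 6.4, 'joint_positions': array([-7.74798887e-01,  5.10687709e-01,  1.64898011e+00, -8.49250301e-05,
        9.83456528e-01,  1.22840780e+00]), 'dq': array([ 0.00281298, -0.00018644, -0.00234685, -0.000461  ,  0.00144162,
        0.00078073]), 'tau': array([ 5.93920377e-04, -4.94734168e+01, -2.13323718e+01,  4.87148843e-02,
       -5.60498354e-02,  6.16656644e-05]), 'tool_pos': array([ 436.98542363, -320.93156773,   96.92613205]), 'tcp_rot': array([-3.14114493e+00,  1.46650225e-03, -4.32362919e-01]), 'contact_force': array([-0.26045067,  0.57719789, -3.69164736]), 'moment': array([ 0.02845449,  0.00608308, -0.05283226]), 'finger_force': 29.993747770786285, 'grip_width': 13.78553777936189}
```

A reading of 3.7 N means this is the light box (the heavy one would give 8 N or more). I'll put it back and get the other, looking at the holder on the way.

```bash
python3 -m pendant '[0,0,0.5,0,0,0,1,0,0,0.5,0,0,0,1,0,0,0.3,0,0,0,1,0,0,0.08,0,0,0,1,0,0,0,0,0,0,1,0,0,0,0,0,0,0.2,0,0,0,0,0,0,0.2,0,0,0,0,0,0,0.2,0,0,-0.8,0,0,0,0.2,0,0,-1,0,0,0,0.2,0,0,-1,0,0,0,0.2,0,0,-1,0,0,0,0.2]'
python3 -c "
from h import *
togo([515,15,330],-.25)"
```

```text
time: 7.6
tool_pos: [437.4, -321.3, 171.7]
tcp_rot: [3.141, -0.0, -0.432]
contact_force: [-0.1, -0.2, -0.4]
grip_width: 36.3
finger_force: 0.0
shift [ -2.345 -11.261  -5.28 ] turn [ 0.004 -0.007 -2.612]
```

```bash
python3 -m pendant '[-0.18,-1,-0.6,0,0,0,0.2,-0.18,-1,-0.6,0,0,0,0.2,-0.18,-1,-0.6,0,0,0,0.2,-0.18,-1,-0.6,0,0,0,0.2,-0.18,-1,-0.6,0,0,0,0.2,-0.18,-1,-0.6,0,0,0,0.2,-0.18,-1,-0.6,0,0,0,0.2,-0.18,-1,-0.6,0,0,0,0.2,-0.18,-1,-0.4,0,0,0,0.2,-0.18,-1,0,0,0,-1,0.2,-0.18,-1,0,0,0,-1,0.2,-0.18,-1,0,0,0,-0.6,0.2]'
python3 -m pendant '[0,0,0,0,0,0,0.2,0,0,0,0,0,0,0.2,0,0,0,0,0,0,0.2]'
python3 - <<'E'
from h import *
np.set_printoptions(precision=2,suppress=True)
im=snap('wrist','w2.png')
for t,z in(('bottom_lip',81),('bottom_vent',61),('box_b_bar',73)):
  for d in pinpoint('wrist',t): print(t,round(d['score'],2),np.array(d['location']),onz('wrist',d['location'],z))
x,y=120,90
cv2.imwrite('pics/c3.png',cv2.resize(im[y:y+190,x:x+260,::-1],None,fx=3,fy=3,interpolation=0))
E
```

```text
time: 8.8
tool_pos: [523.4, 35.2, 326.6]
tcp_rot: [-3.142, -0.001, -0.248]
contact_force: [0.4, 0.1, -0.4]
grip_width: 36.6
finger_force: 0.0
time: 9.1
tool_pos: [523.1, 33.2, 326.4]
tcp_rot: [3.141, -0.0, -0.252]
contact_force: [0.2, -0.4, -0.0]
grip_width: 36.8
finger_force: 0.0
bottom_lip 0.95 [265.6 164. ] [542.37  43.94  81.  ]
bottom_vent 0.91 [209.5 162.9] [558.63 113.59  61.  ]
```

View pics/c3.png

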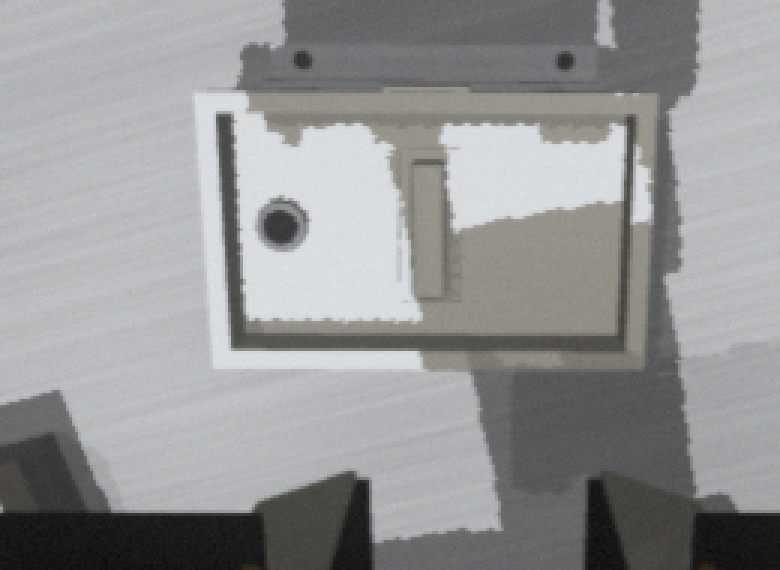

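The holder's box has its lip corners at crop positions (193,93), (659,93), (644,371) and (212,369), the vent at (282,224) and the holder's screws at (303,60) and (565,62).

Run:
```python
import h; from h import *
h.ZB=3
c=lambda x,y:(120+x/3,90+y/3)
fit('wrist',[c(193,93),c(659,93),c(644,371),c(212,369)])
print(onz('wrist',c(428,228),73).round(1),onz('wrist',c(282,224),61).round(1))
togo([420,352,330],.03)
```

```text
centre [537.7  49.5] sides [np.float64(111.7), np.float64(180.3), np.float64(112.4), np.float64(180.4)] edge yaws [np.float64(-0.258), np.float64(-1.823), np.float64(2.884), np.float64(1.314)]
[539.8  48.8  73. ] [555.1 108.9  61. ]
shift [-5.982 -9.435 -0.124] turn [ 3.000e-03 -2.000e-03 -4.044e+00]
```

```bash
python3 -m pendant '[-0.6,-0.94,0,0,0,0,0.2,-0.6,-0.94,0,0,0,0,0.2,-0.6,-0.94,0,0,0,0,0.2,-0.6,-0.94,0,0,0,0,0.2,-0.6,-0.94,0,0,0,0,0.2,-0.6,-0.94,0,0,0,0,0.2,-0.6,-0.94,0,0,0,0,0.2,-0.6,-0.94,0,0,0,0,0.2,-0.6,-0.94,0,0,0,-1,0.2,-0.6,-0.94,0,0,0,-1,0.2,0,0,0,0,0,-1,0.2,0,0,0,0,0,-1,0.2]'
python3 -m pendant '[0,0,0,0,0,0,0.2,0,0,0,0,0,0,0.2]'
python3 - <<'E'
from h import *
np.set_printoptions(precision=2,suppress=True)
im=snap('wrist','w3.png')
for t,z in(('box_b_bar',70),('box_b_vent',58)):
  for d in pinpoint('wrist',t): print(t,round(d['score'],2),np.array(d['location']),onz('wrist',d['location'],z))
x,y=160,80
cv2.imwrite('pics/c4.png',cv2.resize(im[y:y+190,x:x+260,::-1],None,fx=3,fy=3,interpolation=0))
E
```

```text
time: 10.5
tool_pos: [416.2, 351.6, 326.1]
tcp_rot: [3.141, 0.0, 0.033]
contact_force: [0.5, -2.1, -0.7]
grip_width: 36.8
finger_force: 0.0
time: 10.7
tool_pos: [416.8, 350.7, 326.3]
tcp_rot: [3.141, -0.0, 0.026]
contact_force: [0.4, -0.6, 0.6]
grip_width: 36.8
finger_force: 0.0
box_b_vent 0.49 [500.4  84.1] [533.68  86.39  58.  ]
```

View pics/c4.png

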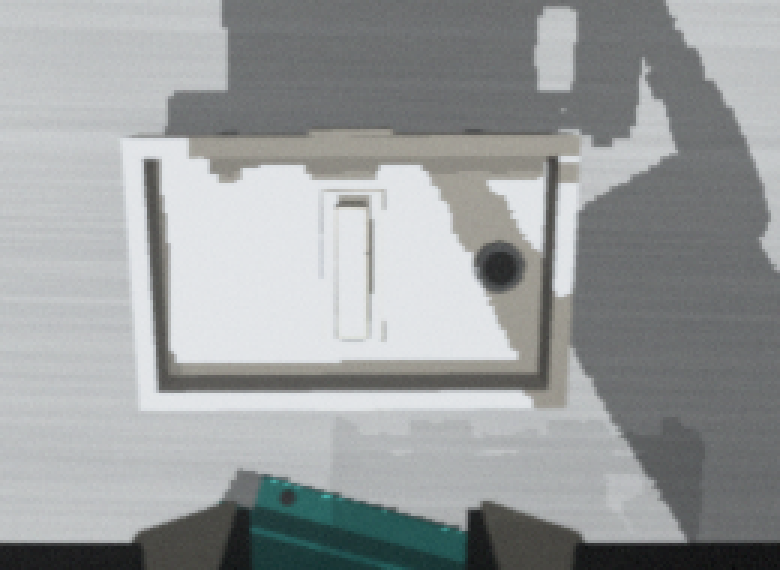

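The left box's lip corners are at (121,138), (581,135), (567,407) and (139,411) in the crop, the bar at (352,270) and the vent at (499,266). The turquoise look-alike is below it at (350,510).

Run:
```python
from h import *
c=lambda x,y:(160+x/3,80+y/3)
fit('wrist',[c(121,138),c(581,135),c(567,407),c(139,411)])
print(onz('wrist',c(352,272),70).round(1),onz('wrist',c(499,266),58).round(1))
togo([425,353,55],.03)
```

```text
centre [421.6 352.2] sides [np.float64(112.0), np.float64(179.9), np.float64(111.4), np.float64(180.5)] edge yaws [np.float64(0.03), np.float64(-1.537), np.float64(-3.106), np.float64(1.608)]
[422.5 352.2  70. ] [424.8 289.9  58. ]
shift [ 0.274 -0.07   9.044] turn [ 0.001 -0.002 -0.049]
```

```bash
python3 -m pendant '[0.165,-0.045,0.9,0,0,-0.11,0.2,0,0,1,0,0,0,0.2,0,0,1,0,0,0,0.2,0,0,1,0,0,0,0.2,0,0,1,0,0,0,0.2,0,0,1,0,0,0,0.2,0,0,1,0,0,0,0.2,0,0,1,0,0,0,0.2,0,0,0.4,0,0,0,0.2,0,0,0,0,0,0,0.2,0,0,0,0,0,0,0.2]'
python3 -c "
from h import *
togo([421.8,352.2,55],.034)"
```

```text
time: 11.95
tool_pos: [422.2, 352.9, 78.3]
tcp_rot: [-3.141, -0.001, 0.036]
contact_force: [0.4, -0.2, 0.6]
grip_width: 36.9
finger_force: 0.0
shift [-0.016  0.022  0.777] turn [-0.01  -0.02   0.025]
```

```bash
python3 -m pendant '[0,0,0.4,0,0,0,0.2,0,0,0.35,0,0,0,0.2,0,0,0,0,0,0,0.2,0,0,0,0,0,0,1,0,0,0,0,0,0,1,0,0,0,0,0,0,1,0,0,0,0,0,0,1,0,0,0,0,0,0,1,0,0,0,0,0,0,1]'
python3 -m pendant '[0,0,-0.1,0,0,0,1,0,0,-0.3,0,0,0,1,0,0,-0.5,0,0,0,1,0,0,-0.5,0,0,0,1,0,0,0,0,0,0,1,0,0,0,0,0,0,1,0,0,0,0,0,0,1,0,0,0,0,0,0,1]'
```

```text
time: 12.85
tool_pos: [421.7, 353.1, 55.1]
tcp_rot: [-3.141, -0.001, 0.036]
contact_force: [-0.8, 4.9, 0.2]
grip_width: 13.6
finger_force: 30.0
time: 13.65
tool_pos: [420.8, 352.1, 95.8]
tcp_rot: [3.14, 0.002, 0.036]
contact_force: [0.3, -0.5, -10.0]
grip_width: 13.9
finger_force: 30.0
```

About 10 N, so this is the heavy box and goes in the middle. I'll lift it and carry it to 8 mm short of home.

```bash
python3 -m pendant '[0,0,-0.5,0,0,0,1,0,0,-0.8,0,0,0,1,0,0,-0.8,0,0,0,1,0,0,-0.8,0,0,0,1,0,0,0,0,0,0.5,1,0,0,0,0,0,0.8,1,0,0,0,0,0,0.8,1,0,0,0,0,0,0.8,1,0,0,0,0,0,0.8,1,0,0,0,0,0,0.4,1,0,0,0,0,0,0,1,0,0,0,0,0,0,1]'
python3 -c "
from h import *
togo([529.1,15.5,180],-.255)"
```

```text
time: 14.85
tool_pos: [421.3, 352.5, 183.5]
tcp_rot: [3.141, 0.0, -0.249]
contact_force: [0.4, -0.6, -9.4]
grip_width: 14.0
finger_force: 30.0
shift [ 6.25  10.     0.119] turn [0.007 0.005 0.086]
```

```bash
python3 -m pendant '[0.25,0.4,0,0,0,0.1,1,0.44,0.7,0,0,0,0,1,0.5,0.8,0,0,0,0,1,0.5,0.8,0,0,0,0,1,0.5,0.8,0,0,0,0,1,0.5,0.8,0,0,0,0,1,0.5,0.8,0,0,0,0,1,0.5,0.8,0,0,0,0,1,0.5,0.8,0,0,0,0,1,0.5,0.8,0,0,0,0,1,0.5,0.8,0,0,0,0,1,0.5,0.8,0,0,0,0,1]'
python3 -m pendant '[0.37,0.6,0,0,0,0,1,0.19,0.3,0,0,0,0,1,0,0,0,0,0,0,1,0,0,0,0,0,0,1,0,0,0,0,0,0,1]'
python3 - <<'E'
from h import *
np.set_printoptions(precision=2,suppress=True)
togo([529.1,15.5,140],-.255); print(get_obs()['moment'])
a=snap('wrist','w4.png');b=snap('scene','s4.png')
cv2.imwrite('pics/v5.png',np.hstack([cv2.resize(a[60:300,130:460,::-1],(440,320)),cv2.resize(b[130:290,210:370,::-1],(320,320),interpolation=2)]))
E
```

```text
time: 16.05
tool_pos: [517.3, 43.3, 183.9]
tcp_rot: [3.141, -0.0, -0.257]
contact_force: [0.4, -0.5, -9.1]
grip_width: 13.4
finger_force: 30.0
time: 16.55
tool_pos: [526.2, 15.8, 183.7]
tcp_rot: [-3.141, 0.001, -0.256]
contact_force: [-0.3, -0.4, -9.0]
grip_width: 13.7
finger_force: 30.0
shift [ 0.1  -0.01  1.46] turn [-0.    0.01 -0.01]
[0.1  0.01 0.05]
```

View pics/v5.png

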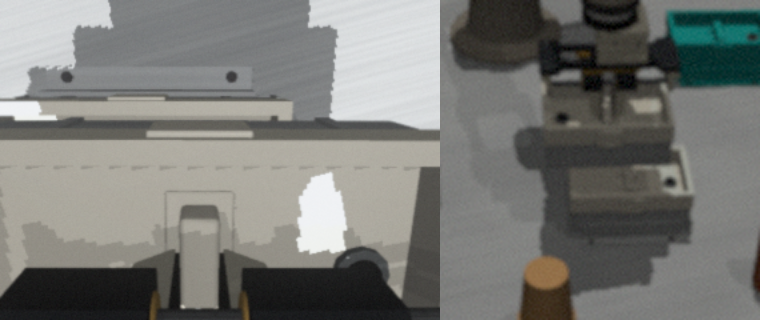

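The picture shows the held box level and parallel to the holder, with the vent on the correct side. I'll lower it gently.

```bash
python3 -m pendant '[0.1,0,0.3,0,0,0,1,0,0,0.5,0,0,0,1,0,0,0.4,0,0,0,1,0,0,0.2,0,0,0,1,0,0,0.1,0,0,0,1,0,0,0.1,0,0,0,1,0,0,0,0,0,0,1,0,0,0,0,0,0,1]'
python3 -c "
from h import *
togo([529.1,15.5,130],-.255)"
```

```text
time: 17.45
tool_pos: [529.8, 13.9, 136.2]
tcp_rot: [-3.142, -0.001, -0.257]
contact_force: [0.2, 0.3, -8.5]
grip_width: 13.8
finger_force: 30.0
shift [-0.036 -0.044  0.206] turn [-0.001 -0.012 -0.029]
```

```bash
python3 -m pendant '[-0.03,0,0.06,0,0,0,1,0,0,0.06,0,0,0,1,0,0,0.05,0,0,0,1,0,0,0.04,0,0,0,1,0,0,0,0,0,0,1,0,0,0,0,0,0,1]'
```

```text
time: 18.05
tool_pos: [528.6, 14.2, 130.1]
tcp_rot: [3.142, -0.0, -0.257]
contact_force: [-3.7, 0.9, -0.0]
grip_width: 13.4
finger_force: 30.0
```

```bash
python3 -m pendant '[0,0.06,0,0,0,0,1,0,0.06,0,0,0,0,1,0,0.06,0,0,0,0,1,0,0,0,0,0,0,1]'
python3 -m pendant '[0,0.04,0,0,0,0,1,0,0.03,0,0,0,0,1,0,0,0,0,0,0,1]'
python3 -m pendant '[0,0.03,0,0,0,0,1,0,0.03,0,0,0,0,1,0,0,0,0,0,0,1]'
```

```text
time: 18.45
tool_pos: [528.2, 9.0, 130.0]
tcp_rot: [-3.141, -0.002, -0.257]
contact_force: [1.4, 4.7, -0.9]
grip_width: 13.8
finger_force: 30.0
time: 18.75
tool_pos: [528.0, 8.4, 130.4]
tcp_rot: [-3.138, -0.003, -0.257]
contact_force: [2.9, 11.2, 2.1]
grip_width: 14.1
finger_force: 30.0
time: 19.05
tool_pos: [527.9, 7.8, 130.8]
tcp_rot: [-3.136, -0.003, -0.258]
contact_force: [2.8, 14.9, 4.3]
grip_width: 13.6
finger_force: 30.1
```

It is home: the force has reached a stop at 42.8 mm of offset. Release and rise.

```bash
python3 -m pendant '[0,-0.05,0,0,0,0,1,0,0,0,0,0,0,0.2,0,0,0,0,0,0,0.2,0,0,0,0,0,0,0.2,0,0,-0.5,0,0,0,0.2,0,0,-1,0,0,0,0.2,0,0,-1,0,0,0,0.2,0,0,-1,0,0,0,0.2,0,0,-1,0,0,0,0.2,0,0,-1,0,0,0,0.2,0,0,-1,0,0,0,0.2,0,0,0,0,0,0,0.2]'
python3 -m pendant '[0,0,0,0,0,0,0.2]'
python3 - <<'E'
import h; from h import *
im=snap('wrist','w5.png')
x,y=100,80
cv2.imwrite('pics/c6.png',cv2.resize(im[y:y+190,x:x+260,::-1],None,fx=3,fy=3,interpolation=0))
togo([437.4,-321.3,200],-.431)
m=camera_model('wrist'); print(repr(m['pose'].tolist() if hasattr(m['pose'],'tolist') else m['pose']))
E
```

```text
time: 20.25
tool_pos: [528.2, 5.9, 328.9]
tcp_rot: [-3.141, -0.009, -0.258]
contact_force: [-0.1, -1.2, 0.4]
grip_width: 36.8
finger_force: 0.0
time: 20.35
tool_pos: [526.7, 6.2, 324.7]
tcp_rot: [3.141, -0.001, -0.258]
contact_force: [-0.6, -0.1, -1.2]
grip_width: 36.5
finger_force: 0.0
shift [-0.077 11.313  4.13 ] turn [0.01  0.016 2.484]
[[-0.2538805816990822, 0.9269098318113939, 0.2763744089591273, 601.2072782655994], [-0.967235380134153, -0.2434754189309572, -0.07194052955832782, -13.944189478122976], [0.0006079908497869396, -0.28558341000094195, 0.9583536645097979, 481.09885605181745], [0.0, 0.0, 0.0, 1.0]]
```

View pics/c6.png

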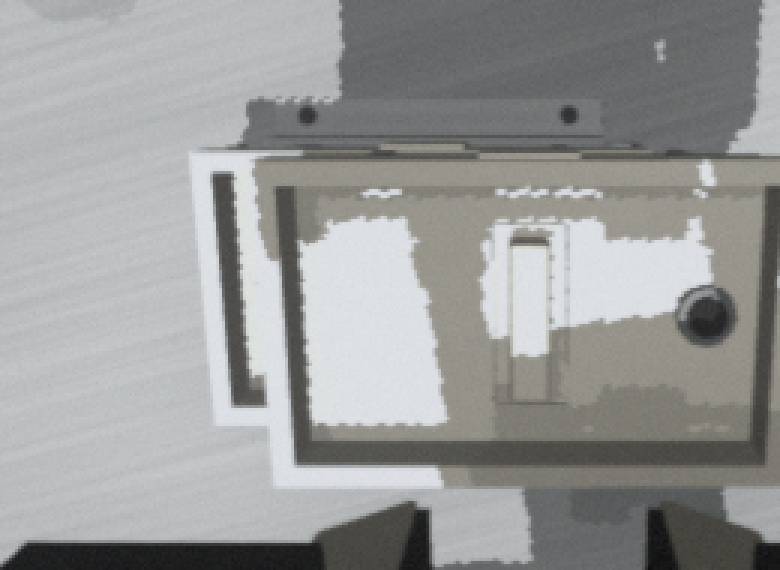

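The middle box sits on the lip, shifted to the right, and the bottom vent end at (240,280) is open. The lip's left corners are at (250,156) and (273,487), the bar at (530,322) and its vent at (707,315).

Run:
```python
from h import *
c=lambda x,y:(100+x/3,80+y/3)
ux=np.array([.968,-.251]);uy=np.array([.251,.968]);o=np.array([537.9,49.4])
for n,p,z in(('TL',(250,156),153),('BL',(273,487),153),('bar',(530,320),145),('vent',(705,312),133),('bTL',(190,152),81),('bBL',(214,425),81)):
  w=onz('wrist',c(*p),z); d=w[:2]-o; print(n,w.round(1),'x',(d@ux).round(1),'y',(d@uy).round(1))
```

```text
TL [605.3  79.2 153. ] x 57.7 y 45.8
BL [496.2 108.9 153. ] x -55.2 y 47.1
bar [529.3   7.2 145. ] x 2.3 y -43.0
vent [513.9 -52.3 133. ] x 2.3 y -104.4
bTL [613.6 121.7  81. ] x 55.1 y 89.0
bBL [505.9 150.7  81. ] x -56.4 y 90.0
```

```bash
python3 -m pendant '[0,1,0,0,0,0,0.2,0,1,0,0,0,0,0.2,0,1,0,0,0,0,0.2,0,1,0,0,0,0,0.2,0,1,0,0,0,0,0.2,0,1,0,0,0,0,0.2,0,1,0,0,0,0,0.2,0,1,0,0,0,0,0.2,0,1,0.4,0,0,0,0.2,0,1,0.8,0,0,0,0.2,0,1,0.8,0,0,0,0.2,-0.08,0.31,0.8,0,0,1,0.2]'
python3 -m pendant '[0,0,1,0,0,1,0.2,0,0,1,0,0,0.48,0.2,0,0,1,0,0,0,0.2,0,0,1,0,0,0,0.2,0,0,1,0,0,0,0.2,0,0,0,0,0,0,0.2,0,0,0,0,0,0,0.2]'
python3 -c "
from h import *
togo([437.4,-321.3,55],-.431)"
```

```text
time: 21.6
tool_pos: [436.5, -323.1, 237.8]
tcp_rot: [-3.141, 0.003, -0.33]
contact_force: [0.1, -0.1, -0.3]
grip_width: 36.5
finger_force: 0.0
time: 22.3
tool_pos: [437.5, -320.6, 90.0]
tcp_rot: [-3.141, 0.002, -0.43]
contact_force: [0.5, -1.1, 0.3]
grip_width: 36.8
finger_force: 0.0
shift [0.009 0.025 1.166] turn [-0.009  0.032  0.01 ]
```

```bash
python3 -m pendant '[0,0.02,0.6,0,0,0,0.2,0,0,0.4,0,0,0,0.2,0,0,0.15,0,0,0,0.2,0,0,0,0,0,0,0.2,0,0,0,0,0,0,1,0,0,0,0,0,0,1,0,0,0,0,0,0,1,0,0,0,0,0,0,1,0,0,0,0,0,0,1]'
python3 -m pendant '[0,0,-0.2,0,0,0,1,0,0,-0.5,0,0,0,1,0,0,-0.8,0,0,0,1,0,0,-1,0,0,0,1,0,0,-1,0,0,0,1,0,0,-1,0,0,0,1,0,0,-1,0,0,-0.4,1,0,0,-1,0,0,-0.7,1,0,0,-0.5,0,0,-0.7,1,0,0,0,0,0,-0.7,1,0,0,0,0,0,0,1,0,0,0,0,0,0,1]'
python3 -c "
from h import *
togo([537,42.4,255],-.257)"
```

```text
time: 23.2
tool_pos: [438.0, -321.6, 56.5]
tcp_rot: [3.141, -0.001, -0.43]
contact_force: [-0.8, 0.1, 3.9]
grip_width: 13.2
finger_force: 30.0
time: 24.4
tool_pos: [437.4, -321.0, 265.4]
tcp_rot: [-3.141, 0.001, -0.257]
contact_force: [0.0, 0.3, -2.4]
grip_width: 13.9
finger_force: 30.0
shift [  0.132 -12.56    0.356] turn [-0.01  0.02  0.  ]
```

```bash
python3 -m pendant '[0,-0.4,0,0,0,0,1,0.01,-0.7,0,0,0,0,1,0.01,-0.9,0,0,0,0,1,0.01,-0.9,0,0,0,0,1,0.01,-0.9,0,0,0,0,1,0.01,-0.9,0,0,0,0,1,0.01,-0.9,0,0,0,0,1,0.01,-0.9,0,0,0,0,1,0.01,-0.9,0,0,0,0,1,0.01,-0.9,0,0,0,0,1,0.01,-0.9,0,0,0,0,1,0.01,-0.9,0,0,0,0,1]'
python3 -m pendant '[0.01,-0.9,0,0,0,0,1,0.01,-0.9,0,0,0,0,1,0.01,-0.4,0,0,0,0,1,0,-0.2,0,0,0,0,1,0,0,0.3,0,0,0,1,0,0,0.4,0,0,0,1,0,0,0.3,0,0,0,1,0,0,0,0,0,0,1,0,0,0,0,0,0,1,0,0,0,0,0,0,1]'
python3 -c "
from h import *
togo([537,42.4,208],-.257)"
```

```text
time: 25.6
tool_pos: [517.3, -27.1, 265.6]
tcp_rot: [-3.141, 0.001, -0.256]
contact_force: [1.0, 0.9, -3.8]
grip_width: 13.6
finger_force: 30.0
time: 26.6
tool_pos: [537.0, 40.0, 236.3]
tcp_rot: [-3.142, -0.001, -0.256]
contact_force: [0.9, -0.1, -3.7]
grip_width: 13.5
finger_force: 30.0
shift [-0.02  -0.078  0.945] turn [-0.    -0.011  0.012]
```

```bash
python3 -m pendant '[-0.02,-0.08,0.3,0,0,0,1,0,0,0.3,0,0,0,1,0,0,0.2,0,0,0,1,0,0,0.1,0,0,0,1,0,0,0,0,0,0,1,0,0,0,0,0,0,1]'
python3 -m pendant '[0,0,0.06,0,0,0,1,0,0,0.06,0,0,0,1,0,0,0,0,0,0,1,0,0,0,0,0,0,1]'
```

```text
time: 27.2
tool_pos: [536.9, 42.8, 209.1]
tcp_rot: [3.142, -0.0, -0.256]
contact_force: [0.2, -0.2, -2.5]
grip_width: 13.4
finger_force: 30.0
time: 27.6
tool_pos: [536.7, 42.8, 205.4]
tcp_rot: [3.142, -0.0, -0.256]
contact_force: [1.0, 0.8, -3.8]
grip_width: 13.4
finger_force: 30.0
```

```bash
python3 -m pendant '[0,0,0.05,0,0,0,1,0,0,0.05,0,0,0,1,0,0,0,0,0,0,1,0,0,0,0,0,0,1]'
```

```text
time: 28.0
tool_pos: [536.9, 42.8, 203.5]
tcp_rot: [-3.141, -0.001, -0.256]
contact_force: [-4.0, 0.2, 5.8]
grip_width: 14.1
finger_force: 30.0
```

```bash
python3 -m pendant '[0,0,-0.03,0,0,0,1,0,-0.05,0,0,0,0,1,0,-0.05,0,0,0,0,1,0,0,0,0,0,0,1]'
python3 -m pendant '[0,-0.04,0,0,0,0,1,0,-0.02,0,0,0,0,1,0,0,0,0,0,0,1]'
```

```text
time: 28.4
tool_pos: [537.8, 45.6, 203.5]
tcp_rot: [3.141, -0.001, -0.256]
contact_force: [-0.9, -2.5, 1.1]
grip_width: 13.7
finger_force: 30.0
time: 28.7
tool_pos: [538.2, 47.4, 203.5]
tcp_rot: [3.141, -0.001, -0.256]
contact_force: [-0.8, -2.2, 2.9]
grip_width: 13.6
finger_force: 30.0
```

```bash
python3 -m pendant '[0,-0.03,0,0,0,0,1,0,0,0,0,0,0,1,0,0,0,0,0,0,1]'
python3 -m pendant '[0,-0.03,0,0,0,0,1,0,0,0,0,0,0,1,0,0,0,0,0,0,1]'
```

```text
time: 29.0
tool_pos: [538.3, 48.3, 203.5]
tcp_rot: [3.142, -0.001, -0.256]
contact_force: [-0.1, -3.3, 3.8]
grip_width: 13.3
finger_force: 30.0
time: 29.3
tool_pos: [538.5, 49.1, 203.5]
tcp_rot: [3.142, -0.0, -0.256]
contact_force: [-1.1, -3.1, 4.2]
grip_width: 13.7
finger_force: 30.0
```

```bash
python3 -m pendant '[0,-0.03,0,0,0,0,1,0,0,0,0,0,0,1,0,0,0,0,0,0,1]'
```

```text
time: 29.6
tool_pos: [538.7, 50.0, 203.5]
tcp_rot: [3.141, -0.0, -0.256]
contact_force: [-1.3, -4.2, 4.9]
grip_width: 13.4
finger_force: 30.0
```

```bash
python3 -m pendant '[0,0.02,-0.02,0,0,0,1,0,0,0,0,0,0,0.2,0,0,0,0,0,0,0.2,0,0,0,0,0,0,0.2,0,0,-0.5,0,0,0,0.2,0,0.6,-1,0,0,0,0.2,0,0.6,-1,0,0,0,0.2,0,0,-1,0,0,0,0.2,0,0,-1,0,0,0,0.2,0,0,-1,0,0,0,0.2,0,0,0,0,0,0,0.2,0,0,0,0,0,0,0.2]'
python3 - <<'E'
import h; from h import *
im=snap('wrist','w7.png')
x,y=100,70
cv2.imwrite('pics/c7.png',cv2.resize(im[y:y+190,x:x+260,::-1],None,fx=3,fy=3,interpolation=0))
np.save('w7pose.npy',np.array(camera_model('wrist')['pose'])); print(get_obs()['tool_pos'])
E
```

```text
time: 30.8
tool_pos: [529.4, 14.8, 368.9]
tcp_rot: [-3.141, -0.001, -0.256]
contact_force: [0.1, -0.6, 0.0]
grip_width: 37.0
finger_force: 0.0
[529.05776544  14.85370425 367.94638488]
```

View pics/c7.png

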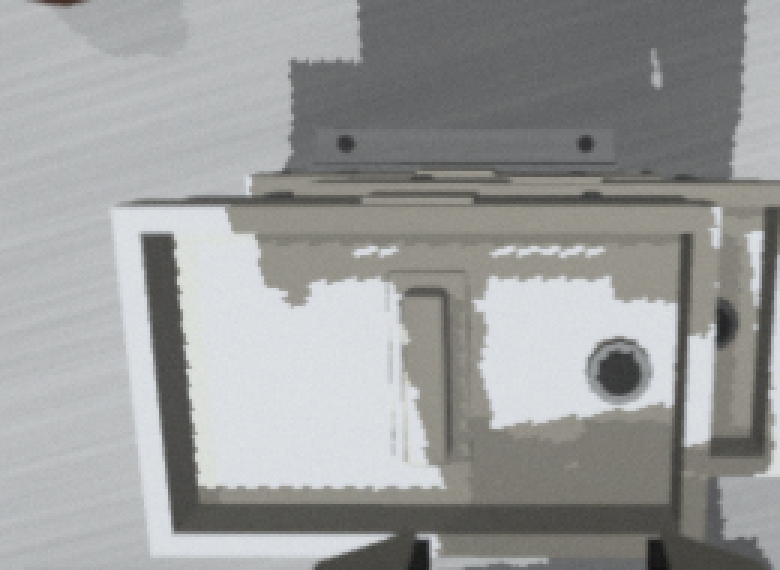

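The stack shows the top box back over the holder, and the middle vent at (722,323) is showing on the right. The top lip corners are (112,206), (719,206) and (150,556). I'll work out the offsets numerically.

Run:
```python
from h import *
import h
m=camera_model('wrist')
c=lambda x,y:(100+x/3,70+y/3)
ux=np.array([.968,-.251]);uy=np.array([.251,.968]);o=np.array([537.9,49.4])
def sh(n,p,z):
  w=onz('wrist',p,z,m); d=w[:2]-o; print(n,np.round(p,1),'x',(d@ux).round(1),'y',(d@uy).round(1))
for n,p,z in(('TL',(112,206),225),('TR',(719,206),225),('BL',(150,556),225),('bar',(425,378),217),('vent',(618,368),205),('scr1',(346,144),3),('scr2',(586,144),3),('midIn1',(779,215),153),('midIn2',(770,440),153)): sh(n,c(*p),z)
im=cv2.imread('pics/w7.png',0)
for r in(150,165,180,195,210): print(r,[int(v) for v in im[r,330:400]])
print([int(v) for v in im[100:190,372]])
```

```text
TL [137.3 138.7] x 54.2 y 88.4
TR [339.7 138.7] x 53.7 y -89.5
BL [150.  255.3] x -57.4 y 89.4
bar [241.7 196. ] x -0.0 y -1.0
vent [306.  192.7] x 0.3 y -62.7
scr1 [215.3 118. ] x 66.7 y 59.2
scr2 [295.3 118. ] x 66.4 y -60.8
midIn1 [359.7 141.7] x 44.8 y -124.3
midIn2 [356.7 216.7] x -41.0 y -126.5
150 [92, 128, 148, 147, 149, 152, 154, 192, 215, 197, 159, 133, 129, 128, 132, 138, 147, 151, 152, 194, 219, 222, 220, 197, 133, 77, 73, 73, 73, 112, 142, 151, 191, 206, 182, 163, 166, 181, 187, 186, 186, 187, 188, 185, 186, 186, 186, 188, 187, 189, 186, 185, 183, 184, 184, 186, 187, 184, 187, 180, 179, 183, 186, 185, 184, 186, 185, 185, 187, 185]
165 [119, 144, 150, 146, 147, 147, 148, 151, 166, 161, 133, 123, 128, 127, 127, 130, 139, 146, 149, 154, 195, 219, 213, 163, 86, 74, 74, 82, 154, 204, 220, 222, 221, 220, 220, 206, 191, 191, 187, 191, 187, 189, 190, 191, 190, 190, 191, 193, 193, 189, 190, 188, 186, 187, 184, 191, 191, 189, 188, 190, 189, 190, 186, 187, 184, 186, 185, 182, 182, 182]
180 [135, 144, 153, 155, 147, 158, 193, 211, 166, 64, 37, 36, 45, 57, 74, 104, 132, 143, 145, 143
[... 700 characters left out ...]
39, 113, 71, 69, 70, 71, 106, 134, 152, 193, 218, 221, 219, 197, 174, 169, 169, 170, 171, 166, 166, 170, 170, 169, 169, 169, 165, 172, 173, 173, 173, 173, 174, 171, 173, 174, 173, 174, 170, 174, 169, 170, 170, 172, 172, 169, 170, 168, 167, 169, 168]
[190, 192, 190, 190, 186, 191, 189, 189, 186, 187, 190, 188, 191, 188, 184, 190, 191, 190, 189, 188, 187, 189, 187, 188, 190, 191, 187, 191, 189, 193, 194, 191, 187, 188, 186, 186, 189, 187, 190, 191, 189, 188, 191, 195, 192, 186, 186, 188, 185, 188, 188, 187, 188, 186, 189, 186, 190, 193, 190, 189, 191, 190, 184, 191, 190, 190, 193, 189, 189, 194, 190, 187, 188, 185, 190, 192, 196, 195, 191, 191, 190, 189, 186, 190, 189, 187, 187, 187, 189, 187]
```

Run:
```python
from h import *
m=camera_model('wrist')
uy=np.array([.251,.968]);o=np.array([537.9,49.4])
f=lambda p,z:(onz('wrist',p,z,m)[:2]-o)@uy
print('mid', [round(f(p,153)+k,1) for p,k in(((365.3,165),90),((364.4,180),90),((363.3,195),90),((362.7,210),90),((357.6,165),82),((356.6,180),82),((355.9,195),82))])
print('top', [round(f(p,225)+90,1) for p in((339.5,150),(339.9,165),(338.2,180),(337.7,195),(336.8,210))])
```

```text
mid [np.float64(-42.2), np.float64(-42.4), np.float64(-42.4), np.float64(-42.9), np.float64(-41.6), np.float64(-41.6), np.float64(-41.9)]
top [np.float64(0.1), np.float64(-0.9), np.float64(-0.0), np.float64(-0.2), np.float64(-0.1)]
```

Both offsets agree: the middle box is at about -42 to -43 mm, and the top box about 42 to 43.5 mm back. The lateral force on the top box stayed under 5 N, too little to drag the middle one. I'll hand it in.

```bash
python3 -c "
from plant import *
print(close_job())"
```

```text
the job is handed in; nothing more can be done
None
```

The job is handed in with no verdict returned: the heavier box (about 10 N) is in the middle and the lighter one (about 4 N) on top, each measured 41–43.5 mm off the box below (40–47 mm allowed), though I felt a definite end stop only for the middle box.

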